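# Pack the capped specimens into the carrier

## Robot

A 6-joint arm with a two-finger parallel gripper is mounted at the origin on the work surface. World frame = base frame: x ahead of the robot, y to its left, z up, the work surface at z = 0. Lengths are in mm, angles in rad, forces in N, time in s.
With the tool pointing down it reaches from about 300 to 775 mm from the base axis. Payload 14.6 kg.
Tool frame: the origin (TCP) lies midway between the tips of the shut fingers; the grasp point (between the pads) lies 19 mm behind it; z points along the fingers, y is the line along which they close (so a half turn about z gives the same grasp; the last joint's range is limited). The gripper opens to 94 mm and grips with 3 to 60 N. Pads are 16 mm wide; open, the fingers measure 119 mm over their backs; the gripper's body (75 mm by 177 mm) begins 78 mm behind the grasp point.
Start: joints at [1.186, 0.3, 1.521, -0, 1.321, -0.067], TCP at [171.86, 522.449, 175.446] pointing down, gripper open.
Joint ranges: [-3.03, 3.03], [-0.79, 2.21], [0.23, 2.52], [-1.04, 4.18], [0, 3.07], [-2.55, 2.55]. Speed limits (rad/s): [2.22, 2.22, 2.57, 3.14, 3.14, 3.14].

## Interface

Orientations are given as [roll, pitch, yaw] about the fixed x, y, z axes, in that order (R = Rz(yaw) Ry(pitch) Rx(roll)).
In Python, from cell import * gives the robot as it stands. The module is installed in compiled form; this text tells all that it offers.
- The arm moves only by the tool servo_tool, never from a script. Its argument "motion" is a list of rows, each an object of numbers: "wx", "wy", "wz": the turn, a rotation vector about the tool's x, y, z in units of 2 rad (1.0 is 2 rad); "dx", "dy", "dz": the shift along the tool's x, y, z in units of 10 cm (1.0 is 10 cm); "fingers": the closure, from -1 (fully open) to 1 (shut). In form: [{"wx": .., "wy": .., "wz": .., "dx": .., "dy": .., "dz": .., "fingers": ..}, ...]. A call has 1 to 10 rows; each row is the pose to reach, as a shift and turn from the pose commanded when the call began, along the tool's axes at that moment; what a row does not reach only later rows make up. A row lasts 1/10 s, in which the tool goes at most 50 mm and 8.59 degrees, less where a joint would pass 70% of its speed; a pose out of reach is approached as far as the arm can. A call with a number of a shift or a turn outside -1 to 1 is refused whole. A call with a gripper value outside its range is refused whole. The fingers move at their own pace and stop on an object; "newtons" is the grip in N (left out, the last holds). Time passes only in rows, so rows that repeat a pose let the fingers close. It gives the time, the measured TCP pose, the force, the opening and the grip force at its end, in the units of the state.
- read_state(): the state, without advancing time (a new reading comes with each control period).
- camera(name): name is "scene" or "top"; returns a dict with "image" (480x640x3 uint8, red, green, blue), "fx", "fy", "cx", "cy" (pixels), "R" (3x3) and "t" (3): a world point X has camera coordinates R X + t. Camera axes: x right, y down, z forward; pixel columns grow to the right and rows downward; lengths in mm; the calibration is good to about 2 mm. A picture is of the moment at which its call begins. There is no depth.
- sign_off(): hands the job in; it is judged then, once.
Trained networks look in a picture, given as the dict that the camera call returned (one of the last four; its "shot" number tells which), for a name from the list of things; names that differ only in an ending like _2 or _b are one class to them, and where a whole thing is asked for, a point or a joint stands for the part that bears it (a point fixed in the world has none). Each returns a list of dicts, best first, with "conf" (0 to 1); they miss things now and then, are a little off and sometimes report something else, mostly with a low value. They report only what shows in the picture. A call takes as long as a camera call. They do not tell look-alikes from the thing itself.
- spot_in(query, picture): "location" ([column, row] in pixels, amid what is visible of it).
- trace(query, picture): "pixels" (480x640 bool, what is visible of it) and "location" ([column, row] in pixels, amid what is visible of it).
The state is a dict: "clock": time; "joints": joint angles; "qd": joint speeds; "effort": joint torques, N m; "eef_pos": TCP position; "eef_rot": TCP orientation; "wrist_force": force on the tool from outside, world axes, zero at the start; "moment": the same for the moment, N m; "finger_gap": finger opening in mm; "finger_force": force on a finger pad.
Only numpy, scipy, OpenCV 4.12 (cv2) and the standard library are available. Lean on these libraries where they do the work, as an engineer would, in place of code of your own. Each camera call takes 0.05 s, during which the arm holds its last target. There are 200 camera calls.

## Task

Pack the four capped specimen containers from the bench into the blue carrier, each standing upright and fully down in the well of its own size: the large cup in the large well, the medium jar in the medium well, and one slim tube in each of the two small wells. Keep the specimens upright on the way and set them down rather than dropping them, and leave the look-alikes - the empty open cup, the test-strip canister and the dropper bottle - standing where they are.

Things in the scene. Friction and masses are not known exactly. Their poses are not given: they have to be found in the camera images.
- cup: Large capped specimen cup: frosted white, 54 mm across at the foot widening to 59 mm, with a flat red ribbed screw cap 62 mm across and 14 mm high; 74 mm high in all, about 90 g. Stands upright; origin at the centre of its underside, z up.
- jar: Medium capped specimen jar: frosted white, 40 mm across at the foot widening to 43 mm, with a flat red ribbed screw cap 47 mm across and 12 mm high; 62 mm high in all, about 60 g. Stands upright; origin at the centre of its underside, z up.
- tube_a: Slim capped specimen tube: frosted white, 28 mm across (24 mm foot), with a flat red ribbed screw cap 31 mm across and 18 mm high; 84 mm high in all, about 40 g. Twin of tube_b. Stands upright; origin at the centre of its underside, z up.
- tube_b: Slim capped specimen tube, twin of tube_a: 28 mm across, flat red ribbed cap 31 mm across, 84 mm high. Stands upright; origin at the centre of its underside, z up.
- insert_cup: Carrier insert with one large round well 72 mm across, centred, for the large cup. White block 90 (x) x 100 (y) x 34 mm high; origin at the centre of its underside, 4 mm above the table, z up; well 28 mm deep (floor at z = 6 mm), rim bevelled 2 mm. Fixed in the blue carrier, a fixed tray 102 x 314 mm with 24 mm walls, whose three inserts, in any order, stand in a row 102 mm apart along y.
- insert_jar: Carrier insert with one medium round well 53 mm across, centred, for the medium jar. White block 90 (x) x 100 (y) x 34 mm high; origin at the centre of its underside, 4 mm above the table, z up; well 28 mm deep (floor at z = 6 mm), rim bevelled 2 mm. Fixed in the blue carrier, in a row with the other two inserts.
- insert_tubes: Carrier insert with two small round wells 40 mm across, centred at y = +23.5 and -23.5 mm (x = 0) in its own frame, one for each slim tube. White block 90 (x) x 100 (y) x 34 mm high; origin at the centre of its underside, 4 mm above the table, z up; well 28 mm deep (floor at z = 6 mm), rim bevelled 2 mm. Fixed in the blue carrier.
- open_cup: Look-alike: an empty white cup of the large cup's size (61 mm across at the rim, 70 mm high) without a cap, open at the top. Not a specimen. Loose. Stands upright; origin at the centre of its underside, z up.
- strip_canister: Look-alike: canister of test strips, a straight white tube 38 mm across with a paper label and a red flip lid that has a thumb tab sticking out at one side (28 mm from the axis); 108 mm high. Not a specimen. Loose. Stands upright; origin at the centre of its underside, z up.
- dropper_bottle: Look-alike: stain dropper bottle, white, 38 mm across with a sloping shoulder and a narrow pointed red nozzle cap; 100 mm high. Not a specimen. Loose. Stands upright; origin at the centre of its underside, z up.
Mind the look-alikes: they are no part of the job. What is shaped like the cup but purple is not meant.

How it is judged:
By the outcome, as a careful person would: the job done as asked, in the order asked, and still so for the second after the job is handed in, with the robot touching nothing.
It also fails if it takes over 102 s, if anything falls off the work surface, if the arm or the gripper's body presses on something with over 40 N, if the wrist force passes 120 N, or if a joint passes its speed limit or range.

## Working session

There is one attempt and no reset: what is moved stays moved. The work goes in short steps, Python scripts to look and compute and a tool call to move; the robot and the scene stay as the last step left them, time stands still between calls to the robot, and variables do not carry over. Pictures are saved under pics/ and viewed, at most 14 in all, crops included, and the job is handed in when it is done.

Besides the shell and the picture viewer there is one more tool, called after "Call:" as name(argument=value, ...), one argument or row to a line, values as JSON. servo_tool: Moves the arm, as the interface text tells. Its arguments: {"type":"object","properties":{"motion":{"type":"array","items":{"type":"object","properties":{"wx":{"type":"number"},"wy":{"type":"number"},"wz":{"type":"number"},"dx":{"type":"number"},"dy":{"type":"number"},"dz":{"type":"number"},"fingers":{"type":"number"}}}},"newtons":{"type":"number"}},"required":["motion"]}

```bash
mkdir -p pics; cat > h.py <<'E'
from cell import *
import numpy as np, cv2
def ray(c,uv):
    d=np.array([(uv[0]-c['cx'])/c['fx'],(uv[1]-c['cy'])/c['fy'],1.]); R=np.array(c['R']);t=np.array(c['t'])
    return -R.T@t, R.T@d
def atz(c,uv,z):
    o,d=ray(c,uv); return o+d*(z-o[2])/d[2]
def tri(c1,u1,c2,u2):
    o1,d1=ray(c1,u1);o2,d2=ray(c2,u2)
    s=np.linalg.lstsq(np.c_[d1,-d2],o2-o1,rcond=None)[0]
    a=o1+s[0]*d1;b=o2+s[1]*d2
    return (a+b)/2,np.linalg.norm(a-b)
def proj(c,X):
    p=np.array(c['R'])@np.array(X,float)+np.array(c['t']); return np.array([c['fx']*p[0]/p[2]+c['cx'],c['fy']*p[1]/p[2]+c['cy']])
def save(c,n): cv2.imwrite('pics/'+n,c['image'][:,:,::-1])
E
python3 - <<'E'
from h import *
np.set_printoptions(precision=1,suppress=True)
s=camera('scene');t=camera('top');save(s,'s0.png');save(t,'t0.png')
for n,c in(('scene',s),('top',t)):
    print(n,-np.array(c['R']).T@np.array(c['t']),c['fx'])
    for q in 'cup jar tube_a insert_cup insert_jar insert_tubes open_cup strip_canister dropper_bottle'.split():
        print(q,[(np.round(d['location']).tolist(),round(d['conf'],2)) for d in spot_in(q,c)][:6])
print(read_state())
E
```

```text
scene [1396.  -567.8  720.1] 574.5953398777011
cup [([288.0, 220.0], 0.83), ([227.0, 210.0], 0.63)]
jar [([230.0, 244.0], 0.64)]
tube_a [([160.0, 264.0], 0.78), ([454.0, 193.0], 0.56)]
insert_cup [([314.0, 265.0], 0.73)]
insert_jar [([140.0, 303.0], 0.71), ([355.0, 250.0], 0.69)]
insert_tubes [([400.0, 239.0], 0.73)]
open_cup [([139.0, 306.0], 0.88)]
strip_canister [([344.0, 200.0], 0.67), ([394.0, 189.0], 0.25)]
dropper_bottle [([394.0, 190.0], 0.95)]
top [ 420.6   13.  1128.6] 458.64489826766606
cup [([370.0, 312.0], 0.9)]
jar [([390.0, 261.0], 0.65)]
tube_a [([458.0, 260.0], 0.68), ([160.0, 210.0], 0.64)]
insert_cup [([345.0, 203.0], 0.58)]
insert_jar [([300.0, 194.0], 0.71)]
insert_tubes [([258.0, 186.0], 0.86)]
open_cup [([488.0, 223.0], 0.78), ([299.0, 195.0], 0.49)]
strip_canister [([262.0, 254.0], 0.57)]
dropper_bottle [([194.0, 258.0], 0.73)]
{'clock': 1.0, 'joints': array([ 1.2,  0.3,  1.5,  0. ,  1.3, -0.1]), 'qd': array([-0.,  0., -0., -0.,  0.,  0.]), 'effort': array([  0. , -53.2, -35.3,   0.1,   0. ,  -0. ]), 'eef_pos': array([171.9, 522.4, 175.4]), 'eef_rot': array([-3.1, -0. ,  2.8]), 'wrist_force': array([ 0.2, -0.6, -0. ]), 'moment': array([-0., -0.,  0.]), 'finger_force': 0.0, 'finger_gap': 94.24095935181039}
```

View pics/s0.png

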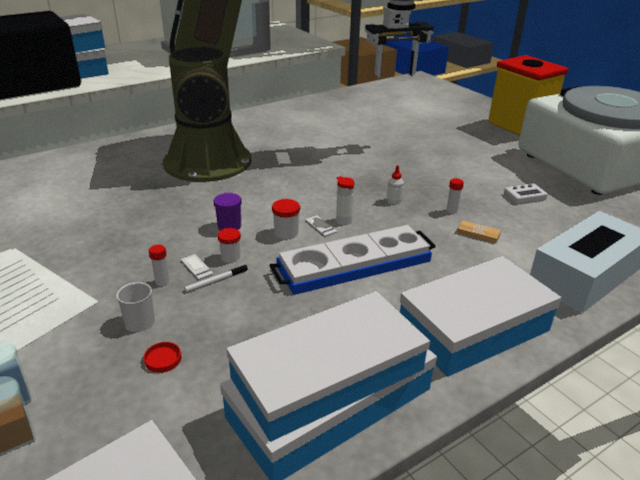

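View pics/t0.png

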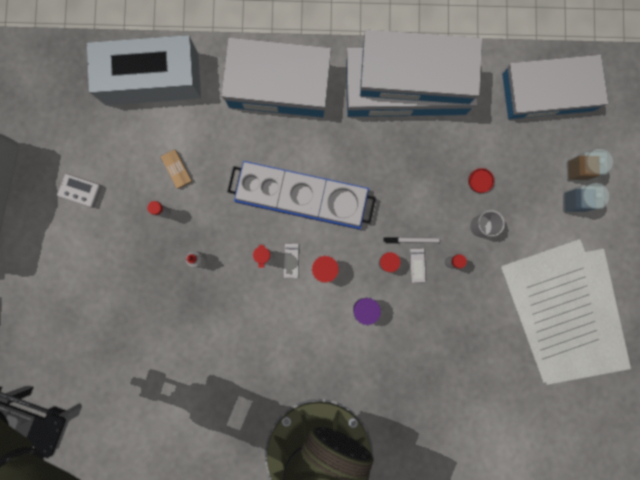

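The specimens, top view then scene view: large cup (325,269)/(287,218), jar (390,262)/(230,244), tubes (459,261)/(160,264) and (155,208)/(454,195). The look-alikes in the top view are the purple cup (367,311), open cup (490,223), canister with tab (262,256) and pointed dropper (193,259). I'll confirm these in one crop and measure.

```bash
cat > m.py <<'E'
from h import *
from scipy.optimize import least_squares
np.set_printoptions(precision=1,suppress=True)
def redmask(c,uv,r=22):
    im=c['image'].astype(int); m=((im[...,0]>1.8*im[...,1])&(im[...,0]>1.8*im[...,2])&(im[...,0]>70)).astype(np.uint8)
    n,l,st,ce=cv2.connectedComponentsWithStats(m)
    k=[i for i in range(1,n) if st[i,4]>20]; i=min(k,key=lambda i:np.hypot(*(ce[i]-uv)))
    return ce[i],st[i]
def cen(c,X,d,h):
    a=np.linspace(0,2*np.pi,60)
    P=np.array([proj(c,[X[0]+d/2*np.cos(t),X[1]+d/2*np.sin(t),X[2]-k]) for t in a for k in(0,h)],np.float32)
    M=cv2.moments(cv2.convexHull(P)); return np.array([M['m10'],M['m01']])/M['m00']
def cap(s,us,t,ut,d,h):
    cs,ss=redmask(s,us);ct,stt=redmask(t,ut)
    x0=tri(s,cs,t,ct)[0]
    r=least_squares(lambda X:np.r_[cen(s,X,d,h)-cs,cen(t,X,d,h)-ct],x0)
    return r.x,r.fun,ss[2:],stt[2:]
E
python3 - <<'E'
from m import *
s=camera('scene');t=camera('top')
for n,us,ut,d,h in [('cup',(286,207),(325,269),62,14),('jar',(229,236),(390,262),47,12),('tR',(158,252),(459,261),31,18),('tL',(456,184),(155,208),31,18)]:
    print(n,*cap(s,us,t,ut,d,h))
# wells
def wells(c,guess):
    g=cv2.cvtColor(c['image'],cv2.COLOR_RGB2GRAY); im=c['image'].astype(int)
    out=[]
    for u,v in guess:
        x0,y0=u-30,v-26; p=cv2.resize(g[y0:v+26,x0:u+30],None,fx=4,fy=4,interpolation=cv2.INTER_CUBIC)
        best=None
        for th in (130,145,155,165):
            b=(p<th).astype(np.uint8); n,l,st,ce=cv2.connectedComponentsWithStats(b)
            i=l[104,120]
            if i==0: i=min(range(1,n),key=lambda i:np.hypot(*(ce[i]-[120,104])))
            cs,_=cv2.findContours((l==i).astype(np.uint8),0,1)
            hull=cv2.convexHull(max(cs,key=cv2.contourArea)); e=cv2.fitEllipse(hull)
            cc=(np.array(e[0])+.5)/4-.5+[x0,y0]
            print((u,v),th,cc,np.array(e[1])/4,atz(c,cc,38))
wells(t,[(343,203),(302,194),(269,187),(251,183)]); print('scene')
wells(s,[(310,261),(355,249),(390,242),(410,238)])
A=cv2.resize(t['image'][140:340,130:530],(800,400),interpolation=cv2.INTER_CUBIC)
cv2.imwrite('pics/c1.png',np.vstack([A,cv2.resize(s['image'][170:285,130:480],(800,263))[:200]])[:,:,::-1])
E
```

```text
cup [439.7  -5.1  74.3] [-0.4  0.5 -0.2  0.2] [ 28  19 430] [ 27  26 548]
jar [ 458.7 -155.4   62.2] [-0.2  0.4 -0.6  0.2] [ 24  16 313] [ 21  20 318]
tR [ 464.2 -311.9   85.3] [-0.4  0.1 -0.4 -0.1] [ 17  16 228] [ 15  13 160]
tL [572.7 389.9  86.1] [ 0.1 -0.1  0.1  0. ] [ 14  12 139] [ 14  14 153]
(343, 203) 130 [342.2 202. ] [29.6 29.8] [601.6 -44.4  38. ]Traceback (most recent call last):
  File "<stdin>", line 20, in <module>
  File "<stdin>", line 17, in wells
cv2.error: OpenCV(4.12.0) /io/opencv/modules/imgproc/src/shapedescr.cpp:361: error: (-201:Incorrect size of input array) There should be at least 5 points to fit the ellipse in function 'fitEllipseNoDirect'
```

```bash
python3 - <<'E'
from m import *
s=camera('scene');t=camera('top')
def wells(c,guess):
    g=cv2.cvtColor(c['image'],cv2.COLOR_RGB2GRAY)
    for u,v,r in guess:
        p=cv2.resize(g[v-r:v+r,u-r:u+r],None,fx=4,fy=4,interpolation=cv2.INTER_CUBIC)
        hi=np.percentile(p,90);lo=np.percentile(p,5)
        for f in (.5,.7):
            th=lo+(hi-lo)*f; b=(p<th).astype(np.uint8); n,l,st,ce=cv2.connectedComponentsWithStats(b)
            k=[i for i in range(1,n) if st[i,4]>60]; i=min(k,key=lambda i:np.hypot(*(ce[i]-2*[2*r])) if 0 else np.hypot(ce[i][0]-2*r,ce[i][1]-2*r))
            cs,_=cv2.findContours((l==i).astype(np.uint8),0,1)
            e=cv2.fitEllipse(cv2.convexHull(max(cs,key=cv2.contourArea)))
            cc=(np.array(e[0])+.5)/4-.5+[u-r,v-r]
            print((u,v),int(th),cc,np.array(e[1])/4,atz(c,cc,38))
wells(t,[(343,203,20),(302,194,16),(269,187,10),(251,183,10)]); print('scene')
wells(s,[(310,261,22),(355,249,18),(389,242,11),(410,238,11)])
A=cv2.resize(t['image'][140:340,130:530],(800,400),interpolation=cv2.INTER_CUBIC)
cv2.imwrite('pics/c1.png',np.vstack([A,cv2.resize(s['image'][170:285,130:480],(609,200))[:, :].copy() if 0 else cv2.copyMakeBorder(cv2.resize(s['image'][170:285,130:480],(609,200)),0,0,0,191,0)])[:,:,::-1])
# carrier colour row: white top mask min-area rect in top view
for c,z in((t,38),):
    im=c['image'].astype(int); b=((im[...,2]>im[...,0]*1.6)&(im[...,2]>80)).astype(np.uint8)[140:240,220:385]
    pts=np.argwhere(b)[:,::-1]+[220,140]; r=cv2.minAreaRect(pts.astype(np.float32)); print('blue',r,len(pts),[atz(c,q,24)[:2] for q in cv2.boxPoints(r)])
E
```

```text
(343, 203) 132 [342.3 202.1] [29.9 30. ] [601.4 -44.6  38. ]
(343, 203) 146 [342.3 202. ] [30.9 31.2] [601.5 -44.5  38. ]
(302, 194) 136 [300.6 192.9] [21.9 22.5] [621.4  56.   38. ]
(302, 194) 148 [300.6 193. ] [23.  23.6] [621.2  55.9  38. ]
(269, 187) 130 [268.6 185.9] [16.  16.8] [636.6 133.3  38. ]
(269, 187) 145 [268.7 186. ] [17.3 18. ] [636.4 133.1  38. ]
(251, 183) 128 [249.5 181.7] [15.7 16.8] [645.8 179.5  38. ]
(251, 183) 144 [249.5 181.8] [17. 18.] [645.7 179.6  38. ]
scene
(310, 261) 119 [309.8 259.9] [19.4 34.5] [601.9 -44.4  38. ]
(310, 261) 150 [272.1 245.9] [ 11.2 120.4] [517.2 -83.9  38. ]
(355, 249) 144 [348.8 232.4] [ 8.1 56.4] [561.4  83.7  38. ]
(355, 249) 165 [363.3 235.2] [  9.3 155.3] [587.1 103.7  38. ]
(389, 242) 143 [388.2 241.9] [10.3 18.9] [636.4 132.9  38. ]
(389, 242) 165 [388.2 241.8] [11.2 19.8] [636.2 132.9  38. ]
(410, 238) 142 [407.4 237.5] [10.2 18.9] [645.5 178.9  38. ]
(410, 238) 164 [407.4 237.5] [11.  19.9] [645.3 178.9  38. ]
blue ((302.8606872558594, 213.09695434570312), (38.29041290283203, 133.52536010742188), 85.70014190673828) 308 [array([605.5, 215.8]), array([ 637.2, -107.4]), array([ 543.7, -115.6]), array([512.7, 205.7])]
```

View pics/c1.png

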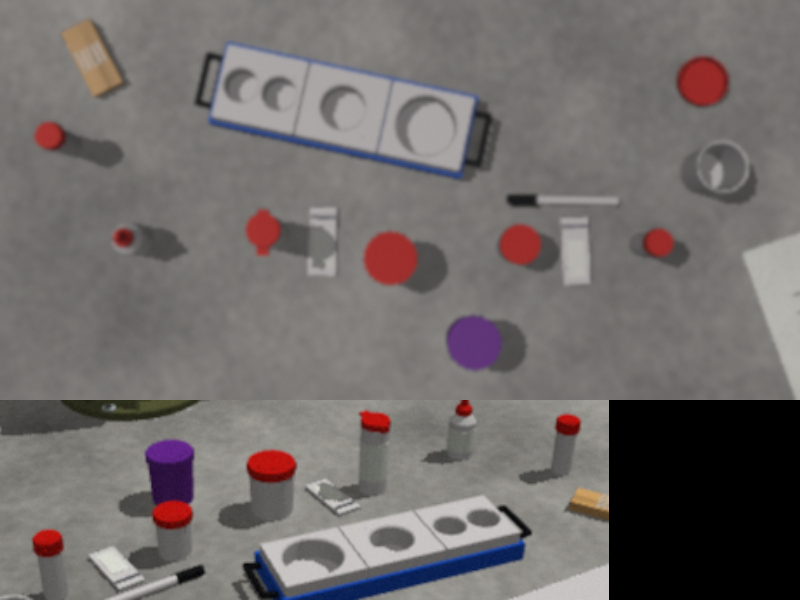

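All four specimens and the wells check out: cap tops at 74, 62, 85 and 86 mm, and the wells agree between both views, 102 and 47 mm apart. In the crop, the canister (263,232) shows its tab, the dropper (124,238) its nozzle, and the purple cup (474,342) its colour. None of the three is a target. The loose red lid (703,82) and the open cup (723,167) are left out too.

I'll turn the tool to yaw 90° first, so the fingers close along world x, while heading for the left tube.

Call:
servo_tool(
  motion=[
    {"dx": -0.5, "wz": 0.075},
    {"dx": -1, "wz": 0.15},
    {"dx": -1, "wz": 0.225},
    {"dx": -1, "wz": 0.3},
    {"dx": -1, "wz": 0.375},
    {"dx": -1, "wz": 0.45},
    {"dx": -1, "wz": 0.525},
    {"dx": -1, "wz": 0.6},
    {"dx": -1, "wz": 0.625},
    {"dx": -1, "wz": 0.625},
  ],
)

```text
schema error: expected keys wx, wy, wz, dx, dy, dz, fingers
```

Call:
servo_tool(
  motion=[
    {"wx": 0, "wy": 0, "dy": 0, "dz": 0, "fingers": -1, "dx": -0.5, "wz": 0.075},
    {"wx": 0, "wy": 0, "dy": 0, "dz": 0, "fingers": -1, "dx": -1, "wz": 0.15},
    {"wx": 0, "wy": 0, "dy": 0, "dz": 0, "fingers": -1, "dx": -1, "wz": 0.3},
    {"wx": 0, "wy": 0, "dy": 0, "dz": 0, "fingers": -1, "dx": -1, "wz": 0.45},
    {"wx": 0, "wy": 0, "dy": 0, "dz": 0, "fingers": -1, "dx": -1, "wz": 0.6},
    {"wx": 0, "wy": 0, "dy": 0, "dz": 0, "fingers": -1, "dx": -1, "wz": 0.62},
    {"wx": 0, "wy": 0, "dy": 0, "dz": 0, "fingers": -1, "dx": -1, "wz": 0.62},
    {"wx": 0, "wy": 0, "dy": 0, "dz": 0, "fingers": -1, "dx": -1, "wz": 0.62},
    {"wx": 0, "wy": 0, "dy": 0, "dz": 0, "fingers": -1, "dx": -1, "wz": 0.62},
    {"wx": 0, "wy": 0, "dy": 0, "dz": 0, "fingers": -1, "dx": -1, "wz": 0.62},
  ],
)

```text
clock: 2.2
eef_pos: [266.8, 491.2, 175.4]
eef_rot: [-3.142, 0.0, 1.583]
wrist_force: [-0.4, 0.5, -0.0]
finger_gap: 94.0
finger_force: 0.0
```

Call:
servo_tool(
  motion=[
    {"wx": 0, "wy": 0, "wz": 0.006, "dx": -0.17, "dy": 0.5, "dz": 0, "fingers": -1},
    {"wx": 0, "wy": 0, "wz": 0.006, "dx": -0.34, "dy": 1, "dz": 0, "fingers": -1},
    {"wx": 0, "wy": 0, "wz": 0.006, "dx": -0.34, "dy": 1, "dz": 0, "fingers": -1},
  ],
)

```text
clock: 2.5
eef_pos: [371.1, 456.7, 175.1]
eef_rot: [3.141, 0.0, 1.57]
wrist_force: [-0.7, 0.6, 0.4]
finger_gap: 94.4
finger_force: 0.0
```

Call:
servo_tool(
  motion=[
    {"wx": 0, "wy": 0, "wz": 0, "dx": -0.17, "dy": 0.5, "dz": 0, "fingers": -1},
    {"wx": 0, "wy": 0, "wz": 0, "dx": -0.34, "dy": 1, "dz": 0, "fingers": -1},
    {"wx": 0, "wy": 0, "wz": 0, "dx": -0.34, "dy": 1, "dz": 0, "fingers": -0.5},
  ],
)

```text
clock: 2.8
eef_pos: [470.8, 422.5, 174.8]
eef_rot: [3.142, 0.001, 1.57]
wrist_force: [-0.4, -0.7, -0.8]
finger_gap: 88.9
finger_force: 0.0
```

Call:
servo_tool(
  motion=[
    {"wx": 0, "wy": 0, "wz": 0, "dx": -0.17, "dy": 0.5, "dz": 0, "fingers": -0.5},
    {"wx": 0, "wy": 0, "wz": 0, "dx": -0.34, "dy": 1, "dz": 0.2, "fingers": -0.5},
    {"wx": 0, "wy": 0, "wz": 0, "dx": -0.34, "dy": 1, "dz": 0.6, "fingers": -0.5},
    {"wx": 0, "wy": 0, "wz": 0, "dx": -0.34, "dy": 1, "dz": 0.6, "fingers": -0.5},
    {"wx": 0, "wy": 0, "wz": 0, "dx": -0.34, "dy": 1, "dz": 0.6, "fingers": -0.5},
    {"wx": 0, "wy": 0, "wz": 0, "dx": -0.34, "dy": 1, "dz": 0.6, "fingers": -0.5},
  ],
)

```text
clock: 3.4
eef_pos: [566.9, 392.2, 118.2]
eef_rot: [3.139, -0.002, 1.574]
wrist_force: [-0.6, 1.0, 0.1]
finger_gap: 70.6
finger_force: 0.0
```

Call:
servo_tool(
  motion=[
    {"wx": 0, "wy": 0, "wz": 0, "dx": 0, "dy": 0.06, "dz": 0, "fingers": -0.5},
    {"wx": 0, "wy": 0, "wz": 0, "dx": 0, "dy": 0.06, "dz": 0, "fingers": -0.5},
    {"wx": 0, "wy": 0, "wz": 0, "dx": 0, "dy": 0.06, "dz": 0, "fingers": -0.5},
  ],
)

```text
clock: 3.7
eef_pos: [573.4, 391.0, 116.2]
eef_rot: [3.141, -0.001, 1.572]
wrist_force: [0.4, -0.3, 0.2]
finger_gap: 70.5
finger_force: 0.0
```

Call:
servo_tool(
  newtons=15,
  motion=[
    {"wx": 0, "wy": 0, "wz": 0, "dx": -0.01, "dy": 0, "dz": 0.3, "fingers": -0.5},
    {"wx": 0, "wy": 0, "wz": 0, "dx": -0.01, "dy": 0, "dz": 0.5, "fingers": -0.5},
    {"wx": 0, "wy": 0, "wz": 0, "dx": -0.01, "dy": 0, "dz": 0.6, "fingers": -0.5},
    {"wx": 0, "wy": 0, "wz": 0, "dx": -0.01, "dy": 0, "dz": 0.6, "fingers": -0.5},
    {"wx": 0, "wy": 0, "wz": 0, "dx": -0.01, "dy": 0, "dz": 0.6, "fingers": 0.6},
    {"wx": 0, "wy": 0, "wz": 0, "dx": -0.01, "dy": 0, "dz": 0.6, "fingers": 0.6},
    {"wx": 0, "wy": 0, "wz": 0, "dx": -0.01, "dy": 0, "dz": 0.6, "fingers": 0.6},
    {"wx": 0, "wy": 0, "wz": 0, "dx": -0.01, "dy": 0, "dz": 0.6, "fingers": 0.6},
    {"wx": 0, "wy": 0, "wz": 0, "dx": -0.01, "dy": 0, "dz": 0.6, "fingers": 0.6},
    {"wx": 0, "wy": 0, "wz": 0, "dx": -0.01, "dy": 0, "dz": 0.6, "fingers": 0.6},
  ],
)

```text
clock: 4.7
eef_pos: [573.4, 389.8, 55.6]
eef_rot: [3.141, -0.0, 1.572]
wrist_force: [0.0, -0.1, -1.3]
finger_gap: 25.7
finger_force: 0.0
```

```bash
python3 - <<'E'
from m import *
s=camera('scene');t=camera('top')
r=read_state();print(r['finger_gap'],r['finger_force'],r['eef_pos'])
a=cv2.resize(s['image'][110:230,400:520],(400,400));b=cv2.resize(t['image'][150:270,90:210],(400,400))
cv2.imwrite('pics/g1.png',np.hstack([a,b])[:,:,::-1])
E
```

```text
20.23103445613842 0.0 [573.3 389.7  55.5]
```

View pics/g1.png

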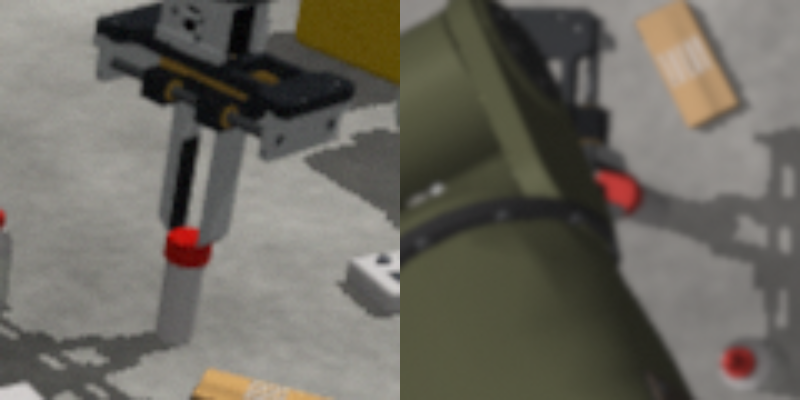

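```bash
python3 - <<'E'
from m import *
s=camera('scene');t=camera('top')
p=read_state()['eef_pos']; print(p,read_state()['finger_gap'],proj(s,p),proj(t,p),proj(s,p+[0,0,19]),proj(s,p+[0,0,97]))
print(redmask(s,(456,184)),redmask(t,(155,208)))
a=cv2.resize(s['image'][100:220,390:550],(800,600),interpolation=cv2.INTER_CUBIC)
for z in(0,19,97):
    q=proj(s,p+[0,0,z]); cv2.circle(a,(int((q[0]-390)*5),int((q[1]-100)*5)),6,(0,255,0),2)
cv2.imwrite('pics/g2.png',a[:,:,::-1])
E
```

```text
[573.3 389.7  55.4] 18.96520643467243 [454.9 191.6] [158.  208.7] [456.  184.6] [460.9 154.8]
(array([455.5, 184.1]), array([450, 178,  13,  12, 122], dtype=int32)) (array([155.8, 206.6]), array([149, 202,  14,  12, 103], dtype=int32))
```

View pics/g2.png

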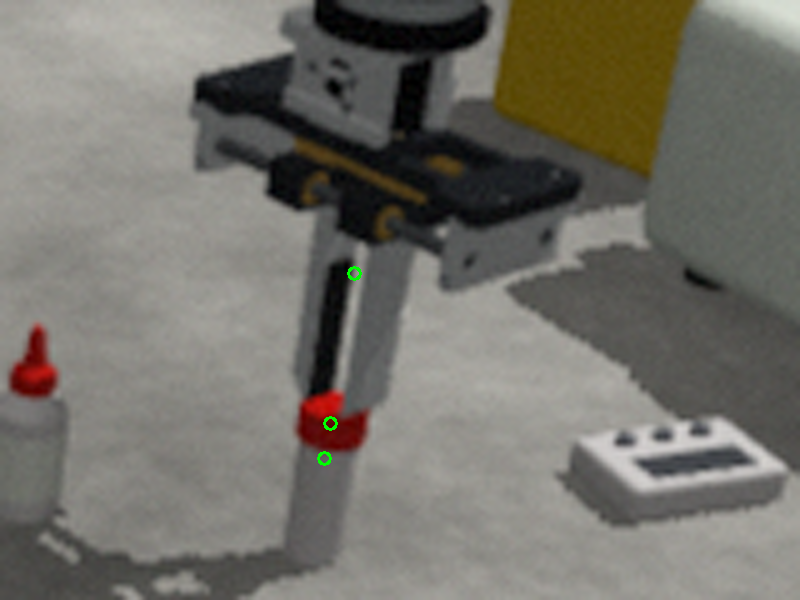

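```bash
python3 - <<'E'
from m import *
s=camera('scene');t=camera('top')
p=read_state()['eef_pos'];b=p+[0,0,97]
for q in (b,b+[88,0,0],b-[88,0,0],b+[0,88,0],b-[0,88,0],p+[16,0,0],p-[16,0,0]): print(q,(proj(s,q)-[390,100])*5,(proj(t,q)))
print(read_state()['joints'],read_state()['wrist_force'],read_state()['moment'])
a=cv2.resize(t['image'][150:270,80:240],(800,600),interpolation=cv2.INTER_CUBIC)
cv2.imwrite('pics/g3.png',a[:,:,::-1])
E
```

```text
[573.4 389.7 152.4] [354.7 273.8] [142.4 202. ]
[661.4 389.7 152.4] [500.6 346.6] [144.3 161.5]
[485.4 389.7 152.4] [221.8 207.5] [140.4 242.9]
[573.4 477.7 152.4] [487.1 231.7] [101.1 201.1]
[573.4 301.7 152.4] [213.9 318.6] [183.5 202.8]
[589.4 389.7  55.4] [348.6 471.8] [158.3 202. ]
[557.4 389.7  55.4] [300.4 444.5] [157.7 215.5]
[ 0.5  0.7  1.2 -0.   1.2  0.5] [-1.4  0.4 -0.6] [-0.1  0.1 -0.1]
```

View pics/g3.png

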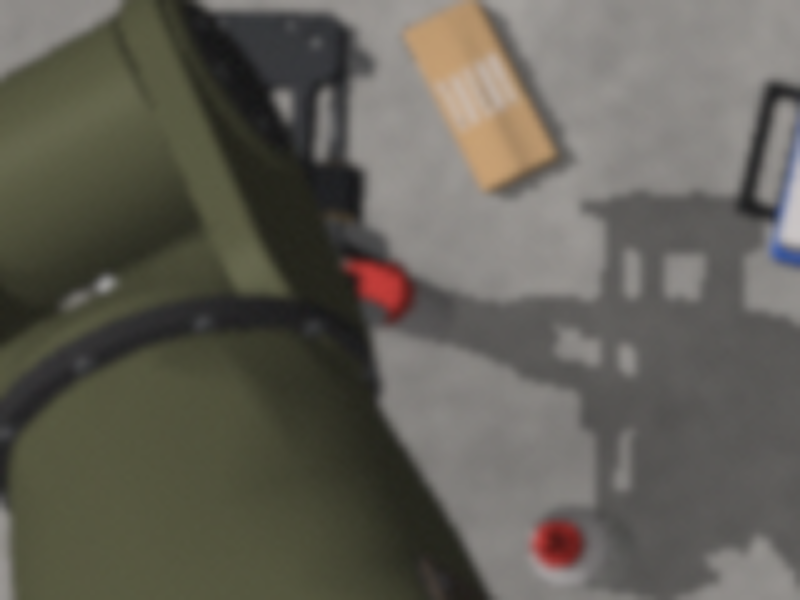

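```bash
python3 - <<'E'
from m import *
s=camera('scene');t=camera('top')
for d in ([0,0,0],[19,50,0]): pass
p=np.array([171.86,522.449,175.446]); y=np.array([np.sin(2.824),-np.cos(2.824),0])
for k in (0,47,-47): print('start tips',proj(s,p+k*y),proj(t,p+k*y))
print(tri(s,(462,181.5),t,(153,199)),tri(s,(459,179.6),t,(152,202)))
im0=cv2.imread('pics/s0.png'); im1=cv2.imread('pics/t0.png')
a=cv2.resize(im0[0:100,340:440],(400,400));b=cv2.resize(im1[370:470,0:100],(400,400))
cv2.imwrite('pics/g4.png',np.hstack([a,b]))
E
```

```text
start tips [393.5  86.4] [ 62.9 394.9]
start tips [408.6  85.1] [ 41.3 387.1]
start tips [378.2  87.6] [ 84.6 402.7]
(array([590.2, 389.5,  90.5]), np.float64(0.6321605122435524)) (array([582. , 389.5,  92.3]), np.float64(3.4901022476462353))
```

View pics/g4.png

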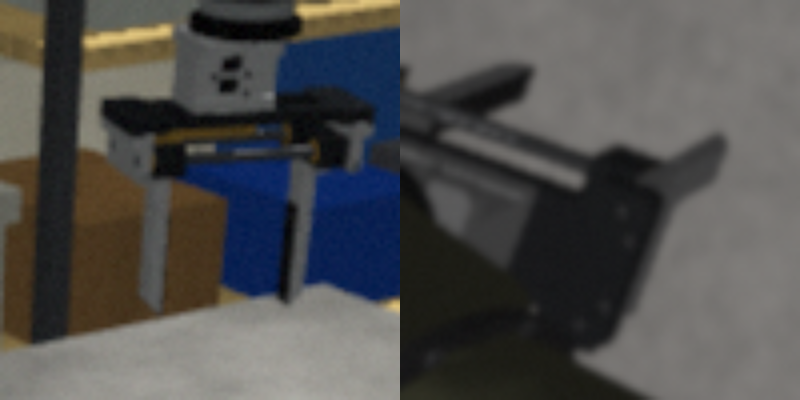

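The gripper closed just above the cap: triangulated tips are at z≈90, while the state reads 55. The start picture shows the same gap of about 33 mm in z, with x and y agreeing. I'll open, go down 33 mm more, close, and check.

Call:
servo_tool(
  motion=[
    {"wx": 0, "wy": 0, "wz": 0, "dx": 0, "dy": 0, "dz": 0, "fingers": -0.4},
    {"wx": 0, "wy": 0, "wz": 0, "dx": 0, "dy": 0, "dz": 0, "fingers": -0.4},
    {"wx": 0, "wy": 0, "wz": 0, "dx": 0, "dy": 0, "dz": 0, "fingers": -0.4},
    {"wx": 0, "wy": 0, "wz": 0, "dx": 0, "dy": 0, "dz": 0, "fingers": -0.4},
    {"wx": 0, "wy": 0, "wz": 0, "dx": 0, "dy": 0, "dz": 0, "fingers": -0.4},
    {"wx": 0, "wy": 0, "wz": 0, "dx": 0, "dy": 0, "dz": 0, "fingers": -0.4},
  ],
)

```text
clock: 5.7
eef_pos: [573.3, 389.7, 55.4]
eef_rot: [-3.142, 0.0, 1.572]
wrist_force: [-0.2, 0.7, 0.3]
finger_gap: 63.2
finger_force: 0.0
```

Call:
servo_tool(
  motion=[
    {"wx": 0, "wy": 0, "wz": 0, "dx": 0, "dy": 0, "dz": 0.15, "fingers": -0.4},
    {"wx": 0, "wy": 0, "wz": 0, "dx": 0, "dy": 0, "dz": 0.33, "fingers": -0.4},
    {"wx": 0, "wy": 0, "wz": 0, "dx": 0, "dy": 0, "dz": 0.33, "fingers": -0.4},
    {"wx": 0, "wy": 0, "wz": 0, "dx": 0, "dy": 0, "dz": 0.33, "fingers": -0.4},
  ],
)

```text
clock: 6.1
eef_pos: [573.2, 389.6, 21.9]
eef_rot: [-3.141, 0.001, 1.572]
wrist_force: [1.0, -0.3, -0.2]
finger_gap: 65.7
finger_force: 0.0
```

```bash
python3 - <<'E'
from m import *
s=camera('scene');t=camera('top')
print(read_state()['eef_pos'])
a=cv2.resize(s['image'][130:220,410:500],(400,400),interpolation=cv2.INTER_CUBIC);b=cv2.resize(t['image'][160:250,110:200],(400,400),interpolation=cv2.INTER_CUBIC)
cv2.imwrite('pics/g5.png',np.hstack([a,b])[:,:,::-1])
E
```

```text
[573.7 389.9  23.1]
```

View pics/g5.png

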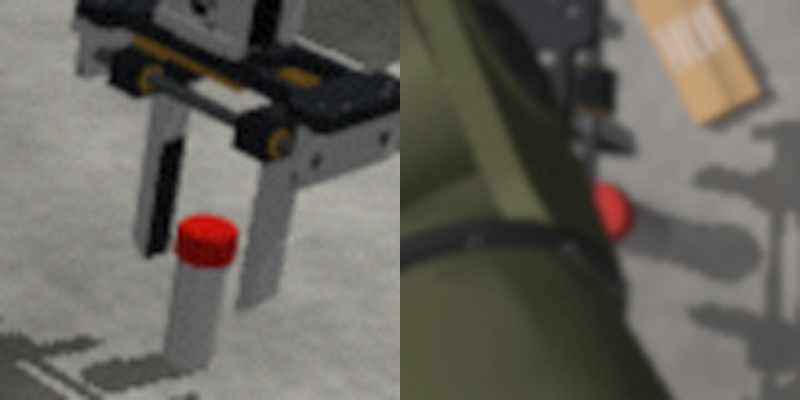

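Now the pads straddle the cap: tips at scene (455,193), i.e. z≈53. So true z ≈ read z + 31. Closing.

Call:
servo_tool(
  newtons=15,
  motion=[
    {"wx": 0, "wy": 0, "wz": 0, "dx": 0, "dy": 0, "dz": 0, "fingers": 0.6},
    {"wx": 0, "wy": 0, "wz": 0, "dx": 0, "dy": 0, "dz": 0, "fingers": 0.6},
    {"wx": 0, "wy": 0, "wz": 0, "dx": 0, "dy": 0, "dz": 0, "fingers": 0.6},
    {"wx": 0, "wy": 0, "wz": 0, "dx": 0, "dy": 0, "dz": 0, "fingers": 0.6},
    {"wx": 0, "wy": 0, "wz": 0, "dx": 0, "dy": 0, "dz": 0, "fingers": 0.6},
    {"wx": 0, "wy": 0, "wz": 0, "dx": 0, "dy": 0, "dz": 0, "fingers": 0.6},
  ],
)

```text
clock: 6.8
eef_pos: [573.4, 389.7, 22.5]
eef_rot: [3.142, -0.0, 1.572]
wrist_force: [0.1, 0.1, 0.4]
finger_gap: 30.3
finger_force: 15.0
```

Call:
servo_tool(
  motion=[
    {"wx": 0, "wy": 0, "wz": 0, "dx": 0, "dy": 0, "dz": -0.3, "fingers": 0.6},
    {"wx": 0, "wy": 0, "wz": 0, "dx": 0, "dy": 0, "dz": -0.6, "fingers": 0.6},
    {"wx": 0, "wy": 0, "wz": 0, "dx": 0, "dy": 0, "dz": -0.6, "fingers": 0.6},
    {"wx": 0, "wy": 0, "wz": 0, "dx": 0, "dy": 0, "dz": -0.6, "fingers": 0.6},
  ],
)

```text
clock: 7.2
eef_pos: [573.4, 389.8, 82.6]
eef_rot: [3.141, -0.0, 1.572]
wrist_force: [-1.1, -0.6, -2.3]
finger_gap: 30.6
finger_force: 15.0
```

```bash
python3 - <<'E'
from m import *
s=camera('scene');t=camera('top');r=read_state()
print(r['eef_pos'],r['finger_gap'],r['finger_force'],r['wrist_force'])
p=np.array([573,390,146]);print(proj(s,p),proj(t,p),cap(s,proj(s,p),t,proj(t,p),31,18))
E
```

```text
[572.8 389.4  81. ] 30.51171989649401 14.999924813701 [-0.5 -0.1 -1.4]
[460.5 157.2] [143.3 202.6] (array([575.1, 382.5, 149.4]), array([ 0.1, -0.1,  0.1,  0.1]), array([ 10,  13, 107], dtype=int32), array([ 11,  14, 107], dtype=int32))
```

Call:
servo_tool(
  motion=[
    {"wx": 0, "wy": 0, "wz": 0, "dx": -0.3, "dy": 0.12, "dz": 0, "fingers": 0.6},
    {"wx": 0, "wy": 0, "wz": 0, "dx": -0.7, "dy": 0.24, "dz": 0, "fingers": 0.6},
    {"wx": 0, "wy": 0, "wz": 0, "dx": -1, "dy": 0.36, "dz": 0, "fingers": 0.6},
  ],
)

```text
clock: 7.6
eef_pos: [609.2, 287.8, 80.9]
eef_rot: [-3.139, 0.001, 1.572]
wrist_force: [0.6, -0.4, 0.3]
finger_gap: 30.2
finger_force: 15.0
```

Call:
servo_tool(
  motion=[
    {"wx": 0, "wy": 0, "wz": 0, "dx": -0.4, "dy": 0.12, "dz": 0, "fingers": 0.6},
    {"wx": 0, "wy": 0, "wz": 0, "dx": -0.75, "dy": 0.24, "dz": 0, "fingers": 0.6},
    {"wx": 0, "wy": 0, "wz": 0, "dx": -1, "dy": 0.36, "dz": 0, "fingers": 0.6},
    {"wx": 0, "wy": 0, "wz": 0, "dx": -1, "dy": 0.36, "dz": 0, "fingers": 0.6},
    {"wx": 0, "wy": 0, "wz": 0, "dx": -1, "dy": 0.36, "dz": 0, "fingers": 0.6},
    {"wx": 0, "wy": 0, "wz": 0, "dx": -1, "dy": 0.36, "dz": 0, "fingers": 0.6},
  ],
)

```text
clock: 8.2
eef_pos: [644.9, 190.7, 81.7]
eef_rot: [-3.14, 0.0, 1.573]
wrist_force: [0.6, -0.3, -0.5]
finger_gap: 30.5
finger_force: 15.0
```

Call:
servo_tool(
  motion=[
    {"wx": 0, "wy": 0, "wz": 0, "dx": -0.115, "dy": 0.005, "dz": 0, "fingers": 0.6},
    {"wx": 0, "wy": 0, "wz": 0, "dx": -0.115, "dy": 0.005, "dz": 0, "fingers": 0.6},
    {"wx": 0, "wy": 0, "wz": 0, "dx": -0.115, "dy": 0.005, "dz": 0.12, "fingers": 0.6},
    {"wx": 0, "wy": 0, "wz": 0, "dx": -0.115, "dy": 0.005, "dz": 0.24, "fingers": 0.6},
    {"wx": 0, "wy": 0, "wz": 0, "dx": -0.115, "dy": 0.005, "dz": 0.34, "fingers": 0.6},
    {"wx": 0, "wy": 0, "wz": 0, "dx": -0.115, "dy": 0.005, "dz": 0.42, "fingers": 0.6},
    {"wx": 0, "wy": 0, "wz": 0, "dx": -0.115, "dy": 0.005, "dz": 0.46, "fingers": 0.6},
    {"wx": 0, "wy": 0, "wz": 0, "dx": -0.115, "dy": 0.005, "dz": 0.48, "fingers": 0.6},
    {"wx": 0, "wy": 0, "wz": 0, "dx": -0.115, "dy": 0.005, "dz": 0.49, "fingers": 0.6},
    {"wx": 0, "wy": 0, "wz": 0, "dx": -0.115, "dy": 0.005, "dz": 0.49, "fingers": 0.6},
  ],
)

```text
clock: 9.2
eef_pos: [646.2, 178.3, 33.7]
eef_rot: [3.141, -0.0, 1.572]
wrist_force: [-0.3, 0.0, -0.4]
finger_gap: 30.3
finger_force: 15.0
```

Call:
servo_tool(
  motion=[
    {"wx": 0, "wy": 0, "wz": 0, "dx": 0, "dy": 0, "dz": 0.01, "fingers": 0.6},
    {"wx": 0, "wy": 0, "wz": 0, "dx": 0, "dy": 0, "dz": 0.015, "fingers": 0.6},
    {"wx": 0, "wy": 0, "wz": 0, "dx": 0, "dy": 0, "dz": 0.015, "fingers": 0.6},
  ],
)

```text
clock: 9.5
eef_pos: [646.3, 178.3, 32.4]
eef_rot: [3.141, -0.0, 1.572]
wrist_force: [-0.7, -0.3, 2.8]
finger_gap: 30.2
finger_force: 15.0
```

Call:
servo_tool(
  motion=[
    {"wx": 0, "wy": 0, "wz": 0, "dx": 0, "dy": 0, "dz": 0, "fingers": -0.2},
    {"wx": 0, "wy": 0, "wz": 0, "dx": 0, "dy": 0, "dz": 0, "fingers": -0.2},
    {"wx": 0, "wy": 0, "wz": 0, "dx": 0, "dy": 0, "dz": 0, "fingers": -0.2},
    {"wx": 0, "wy": 0, "wz": 0, "dx": 0, "dy": 0, "dz": 0, "fingers": -0.2},
    {"wx": 0, "wy": 0, "wz": 0, "dx": 0, "dy": 0, "dz": -0.1, "fingers": -0.2},
    {"wx": 0, "wy": 0, "wz": 0, "dx": 0, "dy": 0, "dz": -0.4, "fingers": -0.2},
    {"wx": 0, "wy": 0, "wz": 0, "dx": 0, "dy": 0, "dz": -0.7, "fingers": -0.2},
    {"wx": 0, "wy": 0, "wz": 0, "dx": 0, "dy": 0, "dz": -0.7, "fingers": -0.2},
  ],
)

```text
clock: 10.3
eef_pos: [648.1, 178.8, 107.5]
eef_rot: [3.134, -0.002, 1.572]
wrist_force: [-0.1, 0.2, 0.8]
finger_gap: 56.3
finger_force: 0.0
```

Call:
servo_tool(
  motion=[
    {"wx": 0, "wy": 0, "wz": 0, "dx": -0.4, "dy": -0.15, "dz": 0, "fingers": -0.2},
    {"wx": 0, "wy": 0, "wz": 0, "dx": -0.9, "dy": -0.36, "dz": 0, "fingers": -0.4},
    {"wx": 0, "wy": 0, "wz": 0, "dx": -1, "dy": -0.36, "dz": 0, "fingers": -0.4},
  ],
)

```text
clock: 10.6
eef_pos: [608.6, 75.1, 102.0]
eef_rot: [-3.141, 0.001, 1.57]
wrist_force: [1.1, 0.1, 0.2]
finger_gap: 65.2
finger_force: 0.0
```

Call:
servo_tool(
  motion=[
    {"wx": 0, "wy": 0, "wz": 0, "dx": -0.4, "dy": -0.15, "dz": 0, "fingers": -0.4},
    {"wx": 0, "wy": 0, "wz": 0, "dx": -0.9, "dy": -0.36, "dz": 0, "fingers": -0.4},
    {"wx": 0, "wy": 0, "wz": 0, "dx": -1, "dy": -0.36, "dz": 0, "fingers": -0.4},
  ],
)

```text
clock: 10.9
eef_pos: [572.9, -24.7, 102.1]
eef_rot: [-3.141, 0.0, 1.569]
wrist_force: [-0.3, 0.5, 0.6]
finger_gap: 65.7
finger_force: 0.0
```

Call:
servo_tool(
  motion=[
    {"wx": 0, "wy": 0, "wz": 0, "dx": -0.4, "dy": -0.15, "dz": 0, "fingers": -0.4},
    {"wx": 0, "wy": 0, "wz": 0, "dx": -0.9, "dy": -0.36, "dz": 0, "fingers": -0.4},
    {"wx": 0, "wy": 0, "wz": 0, "dx": -1, "dy": -0.36, "dz": 0, "fingers": -0.4},
  ],
)

```text
clock: 11.2
eef_pos: [537.3, -124.6, 102.1]
eef_rot: [-3.141, 0.0, 1.569]
wrist_force: [0.1, 0.3, 0.0]
finger_gap: 65.7
finger_force: 0.0
```

Call:
servo_tool(
  motion=[
    {"wx": 0, "wy": 0, "wz": 0, "dx": -0.4, "dy": -0.15, "dz": 0, "fingers": -0.4},
    {"wx": 0, "wy": 0, "wz": 0, "dx": -0.9, "dy": -0.36, "dz": 0, "fingers": -0.4},
    {"wx": 0, "wy": 0, "wz": 0, "dx": -1, "dy": -0.36, "dz": 0, "fingers": -0.4},
    {"wx": 0, "wy": 0, "wz": 0, "dx": -1, "dy": -0.36, "dz": 0, "fingers": -0.4},
    {"wx": 0, "wy": 0, "wz": 0, "dx": -1, "dy": -0.36, "dz": 0, "fingers": -0.4},
    {"wx": 0, "wy": 0, "wz": 0, "dx": -1, "dy": -0.36, "dz": 0, "fingers": -0.4},
  ],
)

```text
clock: 11.8
eef_pos: [503.2, -220.5, 101.9]
eef_rot: [-3.142, -0.0, 1.573]
wrist_force: [-0.0, 0.1, -0.5]
finger_gap: 65.8
finger_force: 0.0
```

```bash
python3 - <<'E'
from m import *
s=camera('scene');t=camera('top');r=read_state()
print(r['eef_pos'],r['eef_rot'])
p=[645.6,179.3,94];print(proj(s,p),proj(t,p),cap(s,proj(s,p),t,proj(t,p),31,18))
E
```

```text
[ 503.  -220.7  102. ] [ 3.1 -0.   1.6]
[410.3 215.3] [246.  176.8] (array([645.6, 178.5,  95.3]), array([-0.1,  0.1, -0.2, -0.1]), array([ 16,  14, 186], dtype=int32), array([ 13,  14, 142], dtype=int32))
```

The first tube is in its well: cap top at 95 mm, as expected. On to the right tube.

Call:
servo_tool(
  motion=[
    {"wx": 0, "wy": 0, "wz": 0, "dx": -0.45, "dy": -0.2, "dz": 0, "fingers": -0.4},
    {"wx": 0, "wy": 0, "wz": 0, "dx": -0.91, "dy": -0.39, "dz": 0, "fingers": -0.4},
    {"wx": 0, "wy": 0, "wz": 0, "dx": -0.91, "dy": -0.39, "dz": 0, "fingers": -0.4},
    {"wx": 0, "wy": 0, "wz": 0, "dx": -0.91, "dy": -0.39, "dz": 0, "fingers": -0.4},
    {"wx": 0, "wy": 0, "wz": 0, "dx": -0.91, "dy": -0.39, "dz": 0.1, "fingers": -0.4},
    {"wx": 0, "wy": 0, "wz": 0, "dx": -0.91, "dy": -0.39, "dz": 0.2, "fingers": -0.4},
  ],
)

```text
clock: 12.5
eef_pos: [464.2, -311.7, 81.1]
eef_rot: [3.142, -0.0, 1.574]
wrist_force: [0.7, -0.8, 0.0]
finger_gap: 65.9
finger_force: 0.0
```

Call:
servo_tool(
  motion=[
    {"wx": 0, "wy": 0, "wz": 0, "dx": 0, "dy": 0, "dz": 0.3, "fingers": -0.4},
    {"wx": 0, "wy": 0, "wz": 0, "dx": 0, "dy": 0, "dz": 0.5, "fingers": -0.4},
    {"wx": 0, "wy": 0, "wz": 0, "dx": 0, "dy": 0, "dz": 0.59, "fingers": -0.4},
    {"wx": 0, "wy": 0, "wz": 0, "dx": 0, "dy": 0, "dz": 0.59, "fingers": -0.4},
    {"wx": 0, "wy": 0, "wz": 0, "dx": 0, "dy": 0, "dz": 0.59, "fingers": 0.6},
    {"wx": 0, "wy": 0, "wz": 0, "dx": 0, "dy": 0, "dz": 0.59, "fingers": 0.6},
    {"wx": 0, "wy": 0, "wz": 0, "dx": 0, "dy": 0, "dz": 0.59, "fingers": 0.6},
    {"wx": 0, "wy": 0, "wz": 0, "dx": 0, "dy": 0, "dz": 0.59, "fingers": 0.6},
    {"wx": 0, "wy": 0, "wz": 0, "dx": 0, "dy": 0, "dz": 0.59, "fingers": 0.6},
    {"wx": 0, "wy": 0, "wz": 0, "dx": 0, "dy": 0, "dz": 0.59, "fingers": 0.6},
  ],
)

```text
clock: 13.5
eef_pos: [463.7, -313.0, 23.3]
eef_rot: [3.141, 0.0, 1.572]
wrist_force: [0.8, -0.0, 1.5]
finger_gap: 30.3
finger_force: 15.0
```

Call:
servo_tool(
  motion=[
    {"wx": 0, "wy": 0, "wz": 0, "dx": 0, "dy": 0, "dz": -0.3, "fingers": 0.6},
    {"wx": 0, "wy": 0, "wz": 0, "dx": 0, "dy": 0, "dz": -0.65, "fingers": 0.6},
    {"wx": 0, "wy": 0, "wz": 0, "dx": 0, "dy": 0, "dz": -0.65, "fingers": 0.6},
    {"wx": 0, "wy": 0, "wz": 0, "dx": 0.2, "dy": 0.2, "dz": -0.65, "fingers": 0.6},
    {"wx": 0, "wy": 0, "wz": 0, "dx": 0.6, "dy": 0.35, "dz": -0.65, "fingers": 0.6},
    {"wx": 0, "wy": 0, "wz": 0, "dx": 1, "dy": 0.45, "dz": -0.65, "fingers": 0.6},
  ],
)

```text
clock: 14.1
eef_pos: [508.7, -211.8, 87.2]
eef_rot: [-3.141, -0.0, 1.571]
wrist_force: [-0.4, 0.3, -0.1]
finger_gap: 30.3
finger_force: 15.0
```

Call:
servo_tool(
  motion=[
    {"wx": 0, "wy": 0, "wz": 0, "dx": 0.4, "dy": 0.15, "dz": 0, "fingers": 0.6},
    {"wx": 0, "wy": 0, "wz": 0, "dx": 0.8, "dy": 0.32, "dz": 0, "fingers": 0.6},
    {"wx": 0, "wy": 0, "wz": 0, "dx": 1, "dy": 0.4, "dz": 0, "fingers": 0.6},
  ],
)

```text
clock: 14.4
eef_pos: [548.9, -109.9, 87.4]
eef_rot: [-3.141, -0.0, 1.574]
wrist_force: [0.1, -0.7, -0.0]
finger_gap: 30.2
finger_force: 15.0
```

Call:
servo_tool(
  motion=[
    {"wx": 0, "wy": 0, "wz": 0, "dx": 0.4, "dy": 0.15, "dz": 0, "fingers": 0.6},
    {"wx": 0, "wy": 0, "wz": 0, "dx": 0.8, "dy": 0.32, "dz": 0, "fingers": 0.6},
    {"wx": 0, "wy": 0, "wz": 0, "dx": 1, "dy": 0.4, "dz": 0, "fingers": 0.6},
  ],
)

```text
clock: 14.7
eef_pos: [588.7, -9.9, 87.2]
eef_rot: [-3.141, -0.0, 1.574]
wrist_force: [0.7, -1.1, -1.0]
finger_gap: 30.2
finger_force: 15.0
```

Call:
servo_tool(
  motion=[
    {"wx": 0, "wy": 0, "wz": 0, "dx": 0.4, "dy": 0.15, "dz": 0, "fingers": 0.6},
    {"wx": 0, "wy": 0, "wz": 0, "dx": 0.8, "dy": 0.32, "dz": 0, "fingers": 0.6},
    {"wx": 0, "wy": 0, "wz": 0, "dx": 1, "dy": 0.4, "dz": 0, "fingers": 0.6},
    {"wx": 0, "wy": 0, "wz": 0, "dx": 1, "dy": 0.4, "dz": 0, "fingers": 0.6},
    {"wx": 0, "wy": 0, "wz": 0, "dx": 1, "dy": 0.4, "dz": 0, "fingers": 0.6},
    {"wx": 0, "wy": 0, "wz": 0, "dx": 1, "dy": 0.4, "dz": 0, "fingers": 0.6},
  ],
)

```text
clock: 15.3
eef_pos: [627.8, 86.1, 87.7]
eef_rot: [-3.141, 0.0, 1.571]
wrist_force: [0.1, -0.8, -0.3]
finger_gap: 30.4
finger_force: 15.0
```

Call:
servo_tool(
  motion=[
    {"wx": 0, "wy": 0, "wz": 0, "dx": 0.25, "dy": 0.085, "dz": 0, "fingers": 0.6},
    {"wx": 0, "wy": 0, "wz": 0, "dx": 0.47, "dy": 0.085, "dz": 0, "fingers": 0.6},
    {"wx": 0, "wy": 0, "wz": 0, "dx": 0.47, "dy": 0.085, "dz": 0, "fingers": 0.6},
    {"wx": 0, "wy": 0, "wz": 0, "dx": 0.47, "dy": 0.085, "dz": 0, "fingers": 0.6},
    {"wx": 0, "wy": 0, "wz": 0, "dx": 0.47, "dy": 0.085, "dz": 0.12, "fingers": 0.6},
    {"wx": 0, "wy": 0, "wz": 0, "dx": 0.47, "dy": 0.085, "dz": 0.24, "fingers": 0.6},
    {"wx": 0, "wy": 0, "wz": 0, "dx": 0.47, "dy": 0.085, "dz": 0.36, "fingers": 0.6},
    {"wx": 0, "wy": 0, "wz": 0, "dx": 0.47, "dy": 0.085, "dz": 0.46, "fingers": 0.6},
    {"wx": 0, "wy": 0, "wz": 0, "dx": 0.47, "dy": 0.085, "dz": 0.52, "fingers": 0.6},
    {"wx": 0, "wy": 0, "wz": 0, "dx": 0.47, "dy": 0.085, "dz": 0.53, "fingers": 0.6},
  ],
)

```text
clock: 16.3
eef_pos: [636.2, 134.1, 33.9]
eef_rot: [-3.14, 0.0, 1.572]
wrist_force: [-0.1, -0.4, 0.4]
finger_gap: 30.5
finger_force: 15.0
```

Call:
servo_tool(
  motion=[
    {"wx": 0, "wy": 0, "wz": 0, "dx": 0, "dy": 0, "dz": 0.005, "fingers": 0.6},
    {"wx": 0, "wy": 0, "wz": 0, "dx": 0, "dy": 0, "dz": 0.01, "fingers": 0.6},
    {"wx": 0, "wy": 0, "wz": 0, "dx": 0, "dy": 0, "dz": 0.015, "fingers": 0.6},
  ],
)

```text
clock: 16.6
eef_pos: [636.8, 134.3, 33.9]
eef_rot: [3.141, -0.0, 1.572]
wrist_force: [-0.2, -0.3, -1.0]
finger_gap: 30.6
finger_force: 15.0
```

Call:
servo_tool(
  motion=[
    {"wx": 0, "wy": 0, "wz": 0, "dx": 0, "dy": 0, "dz": 0.005, "fingers": 0.6},
    {"wx": 0, "wy": 0, "wz": 0, "dx": 0, "dy": 0, "dz": 0.01, "fingers": 0.6},
    {"wx": 0, "wy": 0, "wz": 0, "dx": 0, "dy": 0, "dz": 0.01, "fingers": 0.6},
  ],
)

```text
clock: 16.9
eef_pos: [637.0, 134.3, 33.2]
eef_rot: [3.14, -0.0, 1.572]
wrist_force: [-1.0, 0.5, 5.4]
finger_gap: 30.5
finger_force: 15.0
```

Call:
servo_tool(
  motion=[
    {"wx": 0, "wy": 0, "wz": 0, "dx": 0, "dy": 0, "dz": 0, "fingers": -0.2},
    {"wx": 0, "wy": 0, "wz": 0, "dx": 0, "dy": 0, "dz": 0, "fingers": -0.2},
    {"wx": 0, "wy": 0, "wz": 0, "dx": 0, "dy": 0, "dz": 0, "fingers": -0.2},
    {"wx": 0, "wy": 0, "wz": 0, "dx": 0, "dy": 0, "dz": 0, "fingers": -0.2},
    {"wx": 0, "wy": 0, "wz": 0, "dx": 0, "dy": 0, "dz": -0.1, "fingers": -0.2},
    {"wx": 0, "wy": 0, "wz": 0, "dx": 0, "dy": 0, "dz": -0.4, "fingers": -0.2},
    {"wx": 0, "wy": 0, "wz": 0, "dx": 0, "dy": 0, "dz": -0.7, "fingers": -0.2},
    {"wx": 0, "wy": 0, "wz": 0, "dx": 0, "dy": 0, "dz": -0.7, "fingers": -0.2},
  ],
)

```text
clock: 17.7
eef_pos: [638.6, 134.6, 107.8]
eef_rot: [3.134, -0.001, 1.572]
wrist_force: [0.7, 0.1, 0.0]
finger_gap: 56.0
finger_force: 0.0
```

Call:
servo_tool(
  motion=[
    {"wx": 0, "wy": 0, "wz": 0, "dx": -0.4, "dy": -0.25, "dz": 0, "fingers": -0.2},
    {"wx": 0, "wy": 0, "wz": 0, "dx": -0.8, "dy": -0.5, "dz": 0, "fingers": -0.8},
    {"wx": 0, "wy": 0, "wz": 0, "dx": -1, "dy": -0.61, "dz": 0, "fingers": -0.8},
  ],
)

```text
clock: 18.0
eef_pos: [573.9, 32.0, 102.4]
eef_rot: [-3.141, 0.0, 1.571]
wrist_force: [1.2, 0.1, 0.3]
finger_gap: 68.7
finger_force: 0.0
```

Call:
servo_tool(
  motion=[
    {"wx": 0, "wy": 0, "wz": 0, "dx": -0.4, "dy": -0.25, "dz": 0, "fingers": -0.8},
    {"wx": 0, "wy": 0, "wz": 0, "dx": -0.8, "dy": -0.5, "dz": 0, "fingers": -0.8},
    {"wx": 0, "wy": 0, "wz": 0, "dx": -1, "dy": -0.61, "dz": 0, "fingers": -0.8},
    {"wx": 0, "wy": 0, "wz": 0, "dx": -1, "dy": -0.61, "dz": 0, "fingers": -0.8},
    {"wx": 0, "wy": 0, "wz": 0, "dx": -1, "dy": -0.61, "dz": 0, "fingers": -0.8},
    {"wx": 0, "wy": 0, "wz": 0, "dx": -1, "dy": -0.61, "dz": 0, "fingers": -0.8},
  ],
)

```text
clock: 18.6
eef_pos: [515.3, -65.0, 102.4]
eef_rot: [3.141, -0.0, 1.573]
wrist_force: [-0.3, -0.5, 0.2]
finger_gap: 84.6
finger_force: 0.0
```

```bash
python3 - <<'E'
from m import *
s=camera('scene');t=camera('top');r=read_state()
print(r['eef_pos'],r['eef_rot'])
for p in([645.6,179.3,94],[636.4,133.1,94]):print(proj(s,p),proj(t,p),cap(s,proj(s,p),t,proj(t,p),31,18))
E
```

```text
[515.2 -64.9 102.3] [-3.1 -0.   1.6]
[410.3 215.3] [246.  176.8] (array([645.6, 178.5,  95.3]), array([-0.1,  0.1, -0.2, -0.1]), array([ 16,  14, 186], dtype=int32), array([ 13,  14, 142], dtype=int32))
[390.5 219.5] [266.1 181.2] (array([637.5, 136. ,  95.1]), array([-0.1,  0. , -0.1, -0. ]), array([ 16,  14, 190], dtype=int32), array([ 14,  14, 142], dtype=int32))
```

Both tubes are seated. Jar next: dX −56.5, dY −90.5, then down to read z 6.

Call:
servo_tool(
  motion=[
    {"wx": 0, "wy": 0, "wz": 0, "dx": -0.45, "dy": -0.28, "dz": 0, "fingers": -0.8},
    {"wx": 0, "wy": 0, "wz": 0, "dx": -0.9, "dy": -0.565, "dz": 0, "fingers": -0.8},
    {"wx": 0, "wy": 0, "wz": 0, "dx": -0.905, "dy": -0.565, "dz": 0, "fingers": -0.8},
    {"wx": 0, "wy": 0, "wz": 0, "dx": -0.905, "dy": -0.565, "dz": 0, "fingers": -0.8},
    {"wx": 0, "wy": 0, "wz": 0, "dx": -0.905, "dy": -0.565, "dz": 0.2, "fingers": -0.8},
    {"wx": 0, "wy": 0, "wz": 0, "dx": -0.905, "dy": -0.565, "dz": 0.3, "fingers": -0.8},
  ],
)

```text
clock: 19.3
eef_pos: [458.8, -155.0, 71.3]
eef_rot: [-3.141, -0.001, 1.573]
wrist_force: [-0.1, 1.0, -0.4]
finger_gap: 84.4
finger_force: 0.0
```

Call:
servo_tool(
  motion=[
    {"wx": 0, "wy": 0, "wz": 0, "dx": 0, "dy": 0, "dz": 0.3, "fingers": -0.8},
    {"wx": 0, "wy": 0, "wz": 0, "dx": 0, "dy": 0, "dz": 0.5, "fingers": -0.8},
    {"wx": 0, "wy": 0, "wz": 0, "dx": 0, "dy": 0, "dz": 0.65, "fingers": -0.8},
    {"wx": 0, "wy": 0, "wz": 0, "dx": 0, "dy": 0, "dz": 0.65, "fingers": -0.8},
    {"wx": 0, "wy": 0, "wz": 0, "dx": 0, "dy": 0, "dz": 0.65, "fingers": 0.3},
    {"wx": 0, "wy": 0, "wz": 0, "dx": 0, "dy": 0, "dz": 0.65, "fingers": 0.3},
    {"wx": 0, "wy": 0, "wz": 0, "dx": 0, "dy": 0, "dz": 0.65, "fingers": 0.3},
    {"wx": 0, "wy": 0, "wz": 0, "dx": 0, "dy": 0, "dz": 0.65, "fingers": 0.3},
    {"wx": 0, "wy": 0, "wz": 0, "dx": 0, "dy": 0, "dz": 0.65, "fingers": 0.3},
    {"wx": 0, "wy": 0, "wz": 0, "dx": 0, "dy": 0, "dz": 0.65, "fingers": 0.3},
  ],
)

```text
clock: 20.3
eef_pos: [458.6, -156.5, 7.7]
eef_rot: [3.141, 0.0, 1.572]
wrist_force: [-0.3, -0.1, 1.8]
finger_gap: 46.6
finger_force: 15.0
```

Call:
servo_tool(
  motion=[
    {"wx": 0, "wy": 0, "wz": 0, "dx": 0, "dy": 0, "dz": -0.3, "fingers": 0.3},
    {"wx": 0, "wy": 0, "wz": 0, "dx": 0, "dy": 0, "dz": -0.65, "fingers": 0.3},
    {"wx": 0, "wy": 0, "wz": 0, "dx": 0, "dy": 0, "dz": -0.65, "fingers": 0.3},
    {"wx": 0, "wy": 0, "wz": 0, "dx": 0.2, "dy": 0.2, "dz": -0.65, "fingers": 0.3},
    {"wx": 0, "wy": 0, "wz": 0, "dx": 0.6, "dy": 0.5, "dz": -0.65, "fingers": 0.3},
    {"wx": 0, "wy": 0, "wz": 0, "dx": 0.9, "dy": 0.8, "dz": -0.65, "fingers": 0.3},
  ],
)

```text
clock: 20.9
eef_pos: [538.8, -64.8, 71.9]
eef_rot: [-3.141, -0.0, 1.571]
wrist_force: [0.7, -0.7, -0.6]
finger_gap: 46.3
finger_force: 15.0
```

Call:
servo_tool(
  motion=[
    {"wx": 0, "wy": 0, "wz": 0, "dx": 0.4, "dy": 0.3, "dz": 0, "fingers": 0.3},
    {"wx": 0, "wy": 0, "wz": 0, "dx": 0.8, "dy": 0.6, "dz": 0, "fingers": 0.3},
    {"wx": 0, "wy": 0, "wz": 0, "dx": 1, "dy": 0.75, "dz": 0, "fingers": 0.3},
    {"wx": 0, "wy": 0, "wz": 0, "dx": 1, "dy": 0.75, "dz": 0, "fingers": 0.3},
    {"wx": 0, "wy": 0, "wz": 0, "dx": 1, "dy": 0.75, "dz": 0, "fingers": 0.3},
    {"wx": 0, "wy": 0, "wz": 0, "dx": 1, "dy": 0.75, "dz": 0, "fingers": 0.3},
  ],
)

```text
clock: 21.5
eef_pos: [612.6, 32.8, 72.0]
eef_rot: [-3.141, 0.0, 1.571]
wrist_force: [0.9, 0.4, -0.6]
finger_gap: 46.6
finger_force: 15.0
```

Call:
servo_tool(
  motion=[
    {"wx": 0, "wy": 0, "wz": 0, "dx": 0.23, "dy": 0.085, "dz": 0, "fingers": 0.3},
    {"wx": 0, "wy": 0, "wz": 0, "dx": 0.23, "dy": 0.085, "dz": 0, "fingers": 0.3},
    {"wx": 0, "wy": 0, "wz": 0, "dx": 0.23, "dy": 0.085, "dz": 0, "fingers": 0.3},
    {"wx": 0, "wy": 0, "wz": 0, "dx": 0.23, "dy": 0.085, "dz": 0.12, "fingers": 0.3},
    {"wx": 0, "wy": 0, "wz": 0, "dx": 0.23, "dy": 0.085, "dz": 0.24, "fingers": 0.3},
    {"wx": 0, "wy": 0, "wz": 0, "dx": 0.23, "dy": 0.085, "dz": 0.36, "fingers": 0.3},
    {"wx": 0, "wy": 0, "wz": 0, "dx": 0.23, "dy": 0.085, "dz": 0.46, "fingers": 0.3},
    {"wx": 0, "wy": 0, "wz": 0, "dx": 0.23, "dy": 0.085, "dz": 0.52, "fingers": 0.3},
    {"wx": 0, "wy": 0, "wz": 0, "dx": 0.23, "dy": 0.085, "dz": 0.54, "fingers": 0.3},
    {"wx": 0, "wy": 0, "wz": 0, "dx": 0.23, "dy": 0.085, "dz": 0.54, "fingers": 0.3},
  ],
)

```text
clock: 22.5
eef_pos: [621.7, 56.8, 18.4]
eef_rot: [-3.142, 0.0, 1.572]
wrist_force: [-0.6, -0.6, 0.0]
finger_gap: 46.2
finger_force: 15.0
```

Call:
servo_tool(
  motion=[
    {"wx": 0, "wy": 0, "wz": 0, "dx": 0, "dy": 0, "dz": 0.005, "fingers": 0.3},
    {"wx": 0, "wy": 0, "wz": 0, "dx": 0, "dy": 0, "dz": 0.01, "fingers": 0.3},
    {"wx": 0, "wy": 0, "wz": 0, "dx": 0, "dy": 0, "dz": 0.01, "fingers": 0.3},
  ],
)

```text
clock: 22.8
eef_pos: [622.0, 56.8, 17.8]
eef_rot: [3.141, -0.0, 1.572]
wrist_force: [0.0, -0.9, 0.3]
finger_gap: 46.5
finger_force: 15.0
```

Call:
servo_tool(
  motion=[
    {"wx": 0, "wy": 0, "wz": 0, "dx": 0, "dy": 0, "dz": 0.005, "fingers": 0.3},
    {"wx": 0, "wy": 0, "wz": 0, "dx": 0, "dy": 0, "dz": 0.01, "fingers": 0.3},
    {"wx": 0, "wy": 0, "wz": 0, "dx": 0, "dy": 0, "dz": 0.01, "fingers": 0.3},
  ],
)

```text
clock: 23.1
eef_pos: [622.2, 56.8, 17.6]
eef_rot: [3.14, -0.0, 1.572]
wrist_force: [-2.5, -0.2, 8.5]
finger_gap: 46.5
finger_force: 15.0
```

Call:
servo_tool(
  motion=[
    {"wx": 0, "wy": 0, "wz": 0, "dx": 0, "dy": 0, "dz": 0, "fingers": -0.5},
    {"wx": 0, "wy": 0, "wz": 0, "dx": 0, "dy": 0, "dz": 0, "fingers": -0.5},
    {"wx": 0, "wy": 0, "wz": 0, "dx": 0, "dy": 0, "dz": 0, "fingers": -0.5},
    {"wx": 0, "wy": 0, "wz": 0, "dx": 0, "dy": 0, "dz": 0, "fingers": -0.5},
    {"wx": 0, "wy": 0, "wz": 0, "dx": 0, "dy": 0, "dz": -0.1, "fingers": -0.5},
    {"wx": 0, "wy": 0, "wz": 0, "dx": 0, "dy": 0, "dz": -0.4, "fingers": -0.5},
    {"wx": 0, "wy": 0, "wz": 0, "dx": 0, "dy": 0, "dz": -0.8, "fingers": -0.5},
    {"wx": 0, "wy": 0, "wz": 0, "dx": 0, "dy": 0, "dz": -0.8, "fingers": -0.5},
  ],
)

```text
clock: 23.9
eef_pos: [624.3, 56.9, 102.8]
eef_rot: [3.133, -0.0, 1.572]
wrist_force: [-0.3, 0.1, 0.0]
finger_gap: 70.4
finger_force: 0.0
```

Call:
servo_tool(
  motion=[
    {"wx": 0, "wy": 0, "wz": 0, "dx": -0.15, "dy": -0.4, "dz": 0, "fingers": -0.8},
    {"wx": 0, "wy": 0, "wz": 0, "dx": -0.28, "dy": -0.8, "dz": 0, "fingers": -1},
    {"wx": 0, "wy": 0, "wz": 0, "dx": -0.34, "dy": -1, "dz": 0, "fingers": -1},
    {"wx": 0, "wy": 0, "wz": 0, "dx": -0.34, "dy": -1, "dz": 0, "fingers": -1},
    {"wx": 0, "wy": 0, "wz": 0, "dx": -0.34, "dy": -1, "dz": 0, "fingers": -1},
    {"wx": 0, "wy": 0, "wz": 0, "dx": -0.34, "dy": -1, "dz": 0, "fingers": -1},
  ],
)

```text
clock: 24.5
eef_pos: [522.5, 22.9, 96.6]
eef_rot: [3.141, -0.0, 1.572]
wrist_force: [-0.6, -0.8, -0.9]
finger_gap: 94.0
finger_force: 0.0
```

```bash
python3 - <<'E'
from m import *
s=camera('scene');t=camera('top');r=read_state()
print(r['eef_pos'],r['eef_rot'],r['finger_gap'])
p=[621.3,56,72];print(proj(s,p),proj(t,p),cap(s,proj(s,p),t,proj(t,p),47,12))
E
```

```text
[522.3  22.9  96.3] [-3.1  0.   1.6] 93.89826544592546
[355.9 235.8] [300.1 190.3] (array([626.3,  64.1,  67.9]), array([3.3, 2. , 2.9, 2.4]), array([ 23,  17, 316], dtype=int32), array([ 6,  9, 40], dtype=int32))
```

Call:
servo_tool(
  motion=[
    {"wx": 0, "wy": 0, "wz": 0, "dx": -0.15, "dy": -0.4, "dz": 0, "fingers": -1},
    {"wx": 0, "wy": 0, "wz": 0, "dx": -0.28, "dy": -0.826, "dz": 0, "fingers": -1},
    {"wx": 0, "wy": 0, "wz": 0, "dx": -0.28, "dy": -0.826, "dz": 0, "fingers": -1},
    {"wx": 0, "wy": 0, "wz": 0, "dx": -0.28, "dy": -0.826, "dz": 0, "fingers": -1},
    {"wx": 0, "wy": 0, "wz": 0, "dx": -0.28, "dy": -0.826, "dz": 0.15, "fingers": -1},
    {"wx": 0, "wy": 0, "wz": 0, "dx": -0.28, "dy": -0.826, "dz": 0.25, "fingers": -1},
  ],
)

```text
clock: 25.2
eef_pos: [440.2, -5.2, 70.8]
eef_rot: [3.141, -0.0, 1.572]
wrist_force: [0.1, -0.1, 0.6]
finger_gap: 93.8
finger_force: 0.0
```

Down to read z 17 (true 48), then close on the cap.

Call:
servo_tool(
  motion=[
    {"wx": 0, "wy": 0, "wz": 0, "dx": 0, "dy": 0, "dz": 0.25, "fingers": -1},
    {"wx": 0, "wy": 0, "wz": 0, "dx": 0, "dy": 0, "dz": 0.45, "fingers": -1},
    {"wx": 0, "wy": 0, "wz": 0, "dx": 0, "dy": 0, "dz": 0.54, "fingers": -1},
    {"wx": 0, "wy": 0, "wz": 0, "dx": 0, "dy": 0, "dz": 0.54, "fingers": -1},
    {"wx": 0, "wy": 0, "wz": 0, "dx": 0, "dy": 0, "dz": 0.54, "fingers": 0},
    {"wx": 0, "wy": 0, "wz": 0, "dx": 0, "dy": 0, "dz": 0.54, "fingers": 0},
    {"wx": 0, "wy": 0, "wz": 0, "dx": 0, "dy": 0, "dz": 0.54, "fingers": 0},
    {"wx": 0, "wy": 0, "wz": 0, "dx": 0, "dy": 0, "dz": 0.54, "fingers": 0},
    {"wx": 0, "wy": 0, "wz": 0, "dx": 0, "dy": 0, "dz": 0.54, "fingers": 0},
    {"wx": 0, "wy": 0, "wz": 0, "dx": 0, "dy": 0, "dz": 0.54, "fingers": 0},
  ],
)

```text
clock: 26.2
eef_pos: [439.5, -5.4, 17.8]
eef_rot: [3.141, 0.0, 1.572]
wrist_force: [0.2, -0.5, 2.8]
finger_gap: 61.3
finger_force: 15.0
```

Call:
servo_tool(
  newtons=20,
  motion=[
    {"wx": 0, "wy": 0, "wz": 0, "dx": 0, "dy": 0, "dz": -0.3, "fingers": 0},
    {"wx": 0, "wy": 0, "wz": 0, "dx": 0, "dy": 0, "dz": -0.65, "fingers": 0},
    {"wx": 0, "wy": 0, "wz": 0, "dx": 0, "dy": 0, "dz": -0.65, "fingers": 0},
    {"wx": 0, "wy": 0, "wz": 0, "dx": -0.05, "dy": 0.2, "dz": -0.65, "fingers": 0},
    {"wx": 0, "wy": 0, "wz": 0, "dx": -0.15, "dy": 0.6, "dz": -0.65, "fingers": 0},
    {"wx": 0, "wy": 0, "wz": 0, "dx": -0.25, "dy": 1, "dz": -0.65, "fingers": 0},
  ],
)

```text
clock: 26.8
eef_pos: [540.1, -30.6, 81.8]
eef_rot: [-3.141, -0.0, 1.572]
wrist_force: [-0.5, 0.1, -0.3]
finger_gap: 61.1
finger_force: 20.0
```

Call:
servo_tool(
  motion=[
    {"wx": 0, "wy": 0, "wz": 0, "dx": -0.1, "dy": 0.4, "dz": 0, "fingers": 0},
    {"wx": 0, "wy": 0, "wz": 0, "dx": -0.14, "dy": 0.6, "dz": 0, "fingers": 0},
    {"wx": 0, "wy": 0, "wz": 0, "dx": -0.14, "dy": 0.6, "dz": 0, "fingers": 0},
    {"wx": 0, "wy": 0, "wz": 0, "dx": -0.14, "dy": 0.6, "dz": 0, "fingers": 0},
    {"wx": 0, "wy": 0, "wz": 0, "dx": -0.14, "dy": 0.6, "dz": 0, "fingers": 0},
  ],
)

```text
clock: 27.3
eef_pos: [598.2, -44.0, 82.0]
eef_rot: [-3.141, -0.0, 1.572]
wrist_force: [-0.6, 0.8, -1.0]
finger_gap: 61.3
finger_force: 20.0
```

Call:
servo_tool(
  motion=[
    {"wx": 0, "wy": 0, "wz": 0, "dx": -0.005, "dy": 0.03, "dz": 0, "fingers": 0},
    {"wx": 0, "wy": 0, "wz": 0, "dx": -0.005, "dy": 0.03, "dz": 0, "fingers": 0},
    {"wx": 0, "wy": 0, "wz": 0, "dx": -0.005, "dy": 0.03, "dz": 0.12, "fingers": 0},
    {"wx": 0, "wy": 0, "wz": 0, "dx": -0.005, "dy": 0.03, "dz": 0.24, "fingers": 0},
    {"wx": 0, "wy": 0, "wz": 0, "dx": -0.005, "dy": 0.03, "dz": 0.36, "fingers": 0},
    {"wx": 0, "wy": 0, "wz": 0, "dx": -0.005, "dy": 0.03, "dz": 0.46, "fingers": 0},
    {"wx": 0, "wy": 0, "wz": 0, "dx": -0.005, "dy": 0.03, "dz": 0.52, "fingers": 0},
    {"wx": 0, "wy": 0, "wz": 0, "dx": -0.005, "dy": 0.03, "dz": 0.54, "fingers": 0},
    {"wx": 0, "wy": 0, "wz": 0, "dx": -0.005, "dy": 0.03, "dz": 0.545, "fingers": 0},
    {"wx": 0, "wy": 0, "wz": 0, "dx": -0.005, "dy": 0.03, "dz": 0.545, "fingers": 0},
  ],
)

```text
clock: 28.3
eef_pos: [602.5, -44.8, 28.3]
eef_rot: [3.141, 0.0, 1.572]
wrist_force: [-0.1, -0.4, -0.6]
finger_gap: 61.3
finger_force: 20.0
```

Call:
servo_tool(
  motion=[
    {"wx": 0, "wy": 0, "wz": 0, "dx": 0, "dy": 0, "dz": 0.005, "fingers": 0},
    {"wx": 0, "wy": 0, "wz": 0, "dx": 0, "dy": 0, "dz": 0.01, "fingers": 0},
    {"wx": 0, "wy": 0, "wz": 0, "dx": 0, "dy": 0, "dz": 0.01, "fingers": 0},
  ],
)

```text
clock: 28.6
eef_pos: [602.6, -44.8, 27.8]
eef_rot: [3.14, 0.0, 1.572]
wrist_force: [-2.2, -0.4, 5.3]
finger_gap: 61.3
finger_force: 20.0
```

Contact. Release, rise, move back clear of the view, and verify.

Call:
servo_tool(
  motion=[
    {"wx": 0, "wy": 0, "wz": 0, "dx": 0, "dy": 0, "dz": 0, "fingers": -0.9},
    {"wx": 0, "wy": 0, "wz": 0, "dx": 0, "dy": 0, "dz": 0, "fingers": -0.9},
    {"wx": 0, "wy": 0, "wz": 0, "dx": 0, "dy": 0, "dz": 0, "fingers": -0.9},
    {"wx": 0, "wy": 0, "wz": 0, "dx": 0, "dy": 0, "dz": 0, "fingers": -0.9},
    {"wx": 0, "wy": 0, "wz": 0, "dx": 0, "dy": 0, "dz": 0, "fingers": -0.9},
    {"wx": 0, "wy": 0, "wz": 0, "dx": 0, "dy": 0, "dz": -0.1, "fingers": -0.9},
    {"wx": 0, "wy": 0, "wz": 0, "dx": 0, "dy": 0, "dz": -0.4, "fingers": -0.9},
    {"wx": 0, "wy": 0, "wz": 0, "dx": 0, "dy": 0, "dz": -0.8, "fingers": -0.9},
    {"wx": 0, "wy": 0, "wz": 0, "dx": 0, "dy": 0, "dz": -1, "fingers": -0.9},
    {"wx": 0, "wy": 0, "wz": 0, "dx": 0, "dy": 0, "dz": -1, "fingers": -0.9},
  ],
)

```text
clock: 29.6
eef_pos: [603.7, -44.9, 131.0]
eef_rot: [3.136, 0.001, 1.572]
wrist_force: [-0.0, 0.7, -0.1]
finger_gap: 89.3
finger_force: 0.0
```

Call:
servo_tool(
  motion=[
    {"wx": 0, "wy": 0, "wz": 0, "dx": -0.4, "dy": 0, "dz": 0, "fingers": -0.9},
    {"wx": 0, "wy": 0, "wz": 0, "dx": -0.8, "dy": 0, "dz": 0, "fingers": -0.9},
    {"wx": 0, "wy": 0, "wz": 0, "dx": -1, "dy": 0, "dz": 0, "fingers": -0.9},
  ],
)

```text
clock: 29.9
eef_pos: [601.7, -147.2, 126.2]
eef_rot: [-3.14, 0.0, 1.57]
wrist_force: [-0.5, 0.2, -0.2]
finger_gap: 89.1
finger_force: 0.0
```

Call:
servo_tool(
  motion=[
    {"wx": 0, "wy": 0, "wz": 0, "dx": -0.4, "dy": 0, "dz": 0, "fingers": -0.9},
    {"wx": 0, "wy": 0, "wz": 0, "dx": -0.8, "dy": -0.4, "dz": 0, "fingers": -0.9},
    {"wx": 0, "wy": 0, "wz": 0, "dx": -1, "dy": -0.6, "dz": 0, "fingers": -0.9},
    {"wx": 0, "wy": 0, "wz": 0, "dx": -1, "dy": -0.6, "dz": 0, "fingers": -0.9},
    {"wx": 0, "wy": 0, "wz": 0, "dx": -1, "dy": -0.6, "dz": 0, "fingers": -0.9},
  ],
)

```text
clock: 30.4
eef_pos: [542.0, -245.1, 126.6]
eef_rot: [-3.141, -0.0, 1.57]
wrist_force: [-0.0, 1.4, 0.3]
finger_gap: 89.0
finger_force: 0.0
```

```bash
python3 - <<'E'
from m import *
s=camera('scene');t=camera('top');r=read_state()
print(r['eef_pos'],r['wrist_force'])
for p,d,h in(([645.6,179.3,94],31,18),([636.4,133.1,94],31,18),([621.3,56,72],47,12),([601.5,-44.5,84],62,14)):print(cap(s,proj(s,p),t,proj(t,p),d,h))
a=cv2.resize(s['image'][120:360,80:500],(800,457))
cv2.imwrite('pics/f.png',a[:,:,::-1])
E
```

```text
[ 542.8 -244.1  126.6] [ 0.1  0.2 -0.4]
(array([645.6, 178. ,  95.6]), array([-0.3,  0. , -0. , -0.1]), array([ 16,  14, 187], dtype=int32), array([ 13,  14, 142], dtype=int32))
(array([636. , 141.3,  91.7]), array([ 1.3,  0.4, -2.2,  0.8]), array([ 16,  14, 190], dtype=int32), array([ 14,  14, 143], dtype=int32))
(array([623. ,  57.4,  73.2]), array([-0.1,  0.1, -0.3, -0.1]), array([ 23,  17, 315], dtype=int32), array([ 19,  19, 295], dtype=int32))
(array([602.8, -44. ,  85.7]), array([-0.4, -0.1, -0.2, -0. ]), array([ 32,  23, 575], dtype=int32), array([ 26,  26, 543], dtype=int32))
```

View pics/f.png

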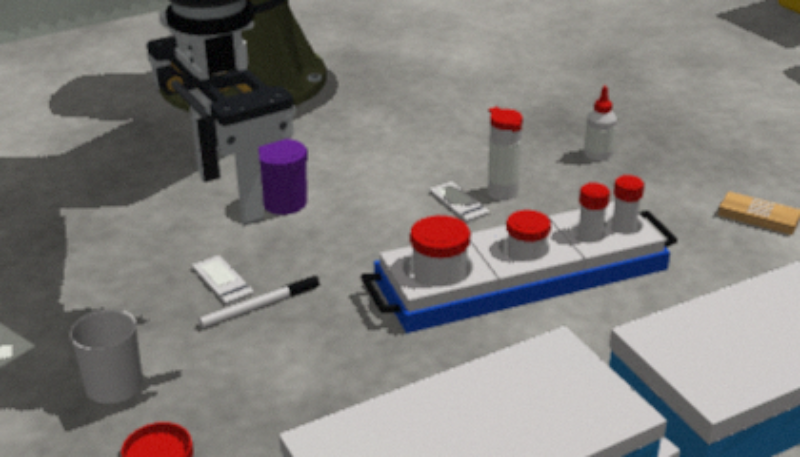

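All four caps stand in the carrier (crop: cup (440,250), jar (527,235), tubes (594,210) and (628,205)), and the look-alikes are untouched. The inner tube's fit is off by about 2 px, so I'll recheck it.

```bash
python3 - <<'E'
from m import *
for k in range(2):
    s=camera('scene');t=camera('top')
    for p in([645.6,179.3,94],[636.4,133.1,94]):
        a,b=redmask(s,proj(s,p)),redmask(t,proj(t,p)); print(a,b,cen(s,p,31,18),cen(t,p,31,18))
        print(cap(s,proj(s,p),t,proj(t,p),31,18)[:2])
a=cv2.resize(s['image'][195:265,340:440],(400,280),interpolation=cv2.INTER_CUBIC);b=cv2.resize(t['image'][150:220,225:325],(400,280),interpolation=cv2.INTER_CUBIC)
cv2.imwrite('pics/f2.png',np.hstack([a,b])[:,:,::-1])
E
```

```text
(array([409.7, 218.5]), array([402, 212,  16,  14, 187], dtype=int32)) (array([247. , 177.6]), array([241, 171,  13,  14, 142], dtype=int32)) [409.8 219. ] [246.5 177.6]
(array([645.5, 178.5,  95.2]), array([-0.2,  0.1, -0.2, -0.1]))
(array([391.7, 222.6]), array([384, 216,  16,  14, 190], dtype=int32)) (array([265.3, 181.4]), array([259, 175,  14,  14, 143], dtype=int32)) [390.1 223.2] [266.5 181.9]
(array([636. , 141.3,  91.7]), array([ 1.3,  0.4, -2.2,  0.8]))
(array([409.7, 218.4]), array([402, 212,  16,  14, 185], dtype=int32)) (array([246.9, 177.6]), array([241, 171,  13,  14, 143], dtype=int32)) [409.8 219. ] [246.5 177.6]
(array([645.3, 178.7,  95.4]), array([-0.1,  0. , -0.2, -0.1]))
(array([391.7, 222.6]), array([384, 216,  16,  14, 190], dtype=int32)) (array([265.3, 181.4]), array([259, 175,  14,  14, 143], dtype=int32)) [390.1 223.2] [266.5 181.9]
(array([636. , 141.3,  91.7]), array([ 1.3,  0.4, -2.2,  0.8]))
```

View pics/f2.png

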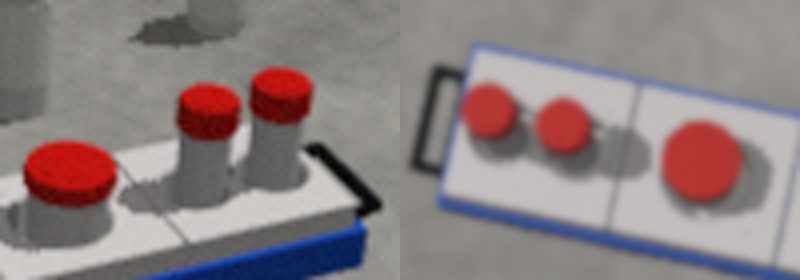

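The optimiser had just stuck; the centroids put the tube within about 3 mm of its well's centre, upright and fully down. Handing in.

```bash
python3 -c "
from cell import *
print(sign_off())"
```

```text
the job is handed in; nothing more can be done
None
```

The job is handed in: the cup, jar and both tubes stand upright and fully down in their wells, set down without dropping, with the look-alikes untouched, at about 31 s of the 102 s allowed.

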